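# Reset the soap draining board to its lowest notch

### The job

The slatted soap draining board is propped too steep on its ratchet. By its tongue handle, lift it past the top until the pawl is thrown off, lower it all the way down so that the pawl comes back, then raise it and leave it propped in its first (lowest) notch; finally take the soap bar from the round wooden dish and set it down flat on the board's slats, not dropping it, and leave the mug, bottle and brush where they stand.

Things in the scene. Friction and masses are not known exactly. Their poses are not given: they have to be found in the camera images.
- board (a joint): tilt of the slatted wooden draining board on its stand, rad: 0 level (fully down), stop at 1.12. Notches at 0.22, 0.44 and 0.66: raised 0.04 or more past one and let down, it rests there. Starts in the second or third. At about 1.0 (go to 1.05 to 1.1) the pawl is thrown off and the board can go down; in the last 0.1 before level a peg tips the pawl back in. Raise slower than 0.8 rad/s
- pawl (a joint): lean of the steel pawl, a 90 mm arm with a weighted head standing on a pivot beside the board (robot's left of it), falling to either side, rad: -0.34 fallen in towards the hinge (catches the board's toothed cheek), -0.21 riding over a tooth, 0 upright, 0.36 thrown off, fallen out towards the robot (board free). Raising too fast makes it bounce off the teeth
- grip (a point): centre of the board's wooden tongue handle, 28 mm wide (along y), 20 mm thick, sticking out 83 mm from the middle of the free edge, which looks towards the robot; 48 mm from the edge, 35 mm from the tongue's end. x from free edge to hinge, y along the hinge line, z out of the upper face. 110 mm above the counter when level. Pinch its sides from above: the board turns between the pads
- hinge (a point): middle of the board's hinge line, at its edge far from the robot, 112 mm above the counter; axes as for grip, turning with the board. The handle's centre lies at (-250, 0, -2) mm in these axes at every tilt. A slow-close damper (1.5 N m s/rad) lets the board sink at about 0.4 rad/s when let go; lifting it by the handle takes about 3 to 6 N
- deck (a point): centre of the upper face of the board's slats; same axes, z square to the face. The slatted face reaches 74 mm to either side of this point along x (at its low end stands a ledge 16 mm high, 80 mm from this point) and 85 mm along y; no rim at the sides
- soap_mid (a point): centre of the cream soap bar, 100 mm long (x) by 58 mm wide (y) by 36 mm high (z), 0.16 kg, rounded edges, lying flat on the dish with its centre 38 mm above the counter
- dish: dark wooden round dish (disc) 160 mm across and 20 mm high, fixed to the counter, to the robot's right of the board; origin in the centre of its underside
- mug: white ceramic mug, 80 mm across, 95 mm high, loose; origin in the centre of its underside. Leave alone
- bottle: amber glass bottle, 64 mm across, 170 mm high, loose; origin in the centre of its underside. Leave alone
- brush: wooden nail brush, 110 x 42 mm, 36 mm high, loose; origin in the centre of its underside. Leave alone
- soap: the soap bar itself; origin in the centre of its underside, axes as for soap_mid
- stand: fixed wooden stand that carries the board and the pawl, 250 mm deep, 200 mm wide; origin in the centre of its foot plate on the counter; the hinge line is 85 mm from it along +x and 112 mm up; x as the board's when level
Things that resemble listed ones, but are neither listed nor needed, are in the scene too. Leave any blue or orange look-alike of the soap alone.

How it is judged:
By the outcome, as a careful person would: the job done as asked, in the order asked, and still so for the second after the job is handed in, with the robot touching nothing.
It also fails if it takes over 67 s, if anything falls off the work surface, if the arm or the gripper's body presses on something with over 40 N, if the wrist force passes 120 N, or if a joint passes its speed limit or range.

### The arm

A 6-joint arm with a two-finger parallel gripper is mounted at the origin on the work surface. World frame = base frame: x ahead of the robot, y to its left, z up, the work surface at z = 0. Lengths are in m, angles in rad, forces in N, time in s.
With the tool pointing down it reaches from about 0.375 to 0.975 m from the base axis. Payload 3.8 kg.
Tool frame: the origin (TCP) lies midway between the tips of the shut fingers; the grasp point (between the pads) lies 19 mm behind it; z points along the fingers, y is the line along which they close (so a half turn about z gives the same grasp; the last joint's range is limited). The gripper opens to 85 mm and grips with 20 to 120 N. Pads are 22 mm wide; open, the fingers measure 114 mm over their backs; the gripper's body (76 mm by 85 mm) begins 54 mm behind the grasp point. The pads swing forward as they close: fully open they stand 13 mm farther back than shut.
Start: joints at [1.312, 0.264, 1.604, -0, 1.274, -0.037], TCP at [0.148, 0.658, 0.231] pointing down, gripper open.
Joint ranges: [-2.63, 2.63], [-0.94, 2.18], [0.31, 2.57], [-1.31, 4.45], [0, 2.66], [-2.55, 2.55]. Speed limits (rad/s): [2.57, 2.57, 3.14, 3.14, 3.14, 3.14].

### API

Orientations are given as a rotation vector (axis times angle).
In Python, from workcell import bot gives the robot as it stands.
- The arm moves only by the tool step_arm, never from a script. Its argument "motion" is a list of rows, each a list of 5 numbers: the finger opening in cm, from 0 to 8.54, then the shift along the tool's x, y, z in cm, then the turn about the tool's z in degrees. In form: [[claw, dx, dy, dz, twist], ...]. A call has 1 to 20 rows; each row is the pose to reach, as a shift and turn from the pose commanded when the call began, along the tool's axes at that moment; what a row does not reach only later rows make up. A row lasts 1/10 s, in which the tool goes at most 50 mm and 8.59 degrees, less where a joint would pass 70% of its speed; a pose out of reach is approached as far as the arm can. A call with a gripper value outside its range is refused whole. The fingers move at their own pace and stop on an object; "force" is the grip in N (left out, the last holds). Time passes only in rows, so rows that repeat a pose let the fingers close. It gives the time, the measured TCP pose, the force, the opening and the grip force at its end, in the units of the state.
- bot.read_state(): the state, without advancing time (a new reading comes with each control period).
- bot.read_camera(name): name is "scene" or "top" or "wrist"; returns (picture, depth): 420x560x3 uint8, red, green, blue; 420x560 float32, m along the optical axis (not along the pixel's ray), 0 where there is no reading.
- bot.calibration(name): a dict with "mtx" (3x3 intrinsics, pixels), "origin" and "orientation" of the camera in the world; the wrist camera has in their place "T_tool_cam" (4x4, takes a point from camera to tool coordinates, whose origin is the TCP and whose axes are the flange's). Camera axes: x right, y up, looking along -z (the intrinsics and any distortion apply to the point x, -y, -z); pixel columns grow to the right and rows downward; lengths in m; the calibration is good to about 2 mm. A picture is of the moment at which its call begins: read the wrist's pose just before it. calibration takes no time and is no camera call.
- bot.finish_job(): hands the job in; it is judged then, once.
The state is a dict: "time": time; "q": joint angles; "joint_vel": joint speeds; "joint_torque": joint torques, N m; "tool_pos": TCP position; "tcp_rot": TCP orientation; "wrist_force": force on the tool from outside, world axes, zero at the start; "torque": the same for the moment, N m; "width": opening from 0.0 (shut) to 1.0 (fully open); "grip_force": force on a finger pad.
Only numpy, scipy, OpenCV 4.12 (cv2) and the standard library are available. Lean on these libraries where they do the work, as an engineer would, in place of code of your own. Each camera call takes 0.05 s, during which the arm holds its last target. There are 200 camera calls.

## Working session

There is one attempt and no reset: what is moved stays moved. The work goes in short steps, Python scripts to look and compute and a tool call to move; the robot and the scene stay as the last step left them, time stands still between calls to the robot, and variables do not carry over. Pictures are saved under pics/ and viewed, at most 10 in all, crops included, and the job is handed in when it is done.

Besides the shell and the picture viewer there is one more tool, called after "Call:" as name(argument=value, ...), one argument or row to a line, values as JSON. step_arm: Moves the arm, as the interface text tells. Its arguments: {"type":"object","properties":{"motion":{"type":"array","items":{"type":"array","items":{"type":"number"}}},"force":{"type":"number"}},"required":["motion"]}

```bash
mkdir -p pics
cat > h.py <<'E'
import numpy as np, cv2
from scipy.spatial.transform import Rotation as R
from workcell import bot
def cam(name):
    s=bot.read_state(); p,d=bot.read_camera(name); c=bot.calibration(name)
    if name=="wrist":
        T=np.eye(4); T[:3,:3]=R.from_rotvec(s["tcp_rot"]).as_matrix(); T[:3,3]=s["tool_pos"]
        T=T@np.array(c["T_tool_cam"])
    else:
        T=np.eye(4); o=np.array(c["orientation"]); T[:3,:3]=R.from_rotvec(o).as_matrix() if o.shape==(3,) else o; T[:3,3]=c["origin"]
    return p,d,T,np.array(c["mtx"]),c
def ray(uv,T,K,c):
    dist=np.array(c.get("dist",c.get("distortion",np.zeros(5))),float)
    q=cv2.undistortPoints(np.array(uv,float).reshape(-1,1,2),K,dist).reshape(-1,2)
    v=np.c_[q[:,0],-q[:,1],-np.ones(len(q))]
    return v@T[:3,:3].T
def onplane(uv,z,T,K,c):
    v=ray(uv,T,K,c); o=T[:3,3]; return o+v*((z-o[2])/v[:,2])[:,None]
def depthpt(uv,d,T,K,c):
    uv=np.array(uv).reshape(-1,2); v=ray(uv,T,K,c)
    return T[:3,3]+v*d[uv[:,1].astype(int),uv[:,0].astype(int)][:,None]
E
cat > a.py <<'E'
from h import *
for n in ("scene","top","wrist"):
    p,d,T,K,c=cam(n); cv2.imwrite(f"pics/{n}0.png",p[:,:,::-1]); np.savez(f"{n}0.npz",p=p,d=d,T=T)
    print(n,{k:np.round(v,3).tolist() if not isinstance(v,str) else v for k,v in c.items()})
E
python3 a.py; python3 -c "
from workcell import bot;print(bot.read_state())"
```

```text
scene {'mtx': [[465.45, 0.0, 280.295], [0.0, 465.45, 210.272], [0.0, 0.0, 1.0]], 'origin': [1.382, 0.086, 0.843], 'orientation': [0.665, 0.75, 1.566]}
top {'mtx': [[388.424, 0.0, 281.956], [0.0, 388.424, 208.068], [0.0, 0.0, 1.0]], 'origin': [0.351, 0.009, 1.191], 'orientation': [0.092, -0.123, -1.567]}
wrist {'mtx': [[319.507, 0.0, 275.936], [0.0, 319.507, 208.871], [0.0, 0.0, 1.0]], 'T_tool_cam': [[-0.0, 0.963, 0.268, 0.069], [1.0, 0.001, -0.001, -0.0], [-0.002, 0.268, -0.963, -0.142], [0.0, 0.0, 0.0, 1.0]]}
{'time': 0.15, 'q': array([ 1.31212614e+00,  2.64587078e-01,  1.60507322e+00,  3.85723813e-06,
        1.27368529e+00, -3.68889351e-02]), 'joint_vel': array([ 0.00083639, -0.00067472, -0.00240893,  0.00093205, -0.00162127,
       -0.0010787 ]), 'joint_torque': array([ 3.25883457e-04, -5.15909851e+01, -3.67960346e+01, -6.32521576e-06,
        8.01255985e-03, -4.42545627e-06]), 'tool_pos': array([0.14832623, 0.65792026, 0.23023634]), 'tcp_rot': array([-3.47632304e-01, -3.12203526e+00,  2.72241443e-03]), 'wrist_force': array([0.79163049, 0.16926668, 0.03777737]), 'torque': array([ 0.00415327,  0.06303801, -0.03506915]), 'grip_force': 0.0, 'width': 0.9990636998882538}
```

View pics/top0.png

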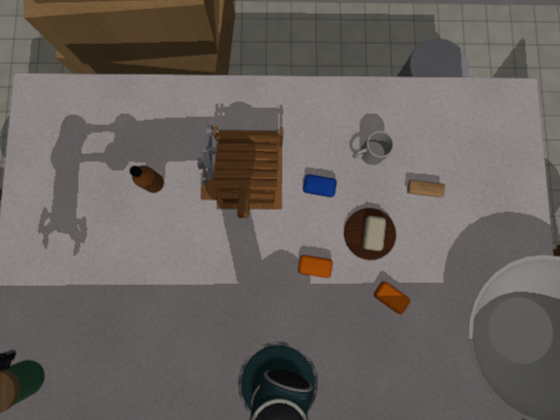

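View pics/scene0.png

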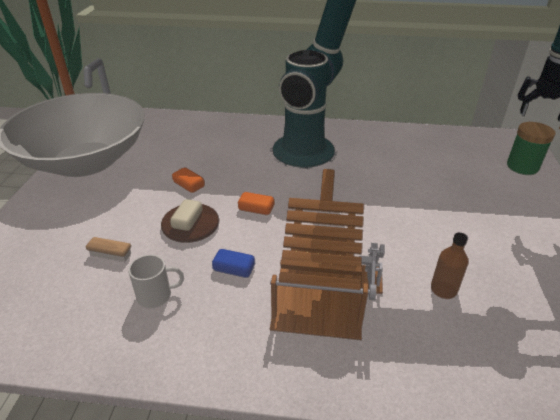

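The top view shows the board at (240,170), tongue end (243,213), pawl (208,150), bottle (147,179), mug (377,146), brush (426,188). Soap candidates are cream on the dish (375,233), blue (320,185), and orange (315,266) and (392,297). I choose the cream one on the dark dish. The scene view agrees: soap (187,214), tongue (328,183), hinge rod (320,283), pawl (372,270).

```bash
cat > b.py <<'E'
from h import *
C={}
for n in ("top","scene"):
    z=np.load(n+"0.npz"); c=bot.calibration(n); C[n]=(z["p"],z["d"],z["T"],np.array(c["mtx"]),c)
t=cv2.resize(C["top"][0][115:265,190:410],None,fx=3.5,fy=3.5,interpolation=cv2.INTER_CUBIC)
s=cv2.resize(C["scene"][0][160:340,150:400],None,fx=3,fy=3,interpolation=cv2.INTER_CUBIC)
cv2.imwrite("pics/crop_t.png",t[:,:,::-1]);cv2.imwrite("pics/crop_s.png",s[:,:,::-1])
for n,(p,d,T,K,c) in C.items():
    hsv=cv2.cvtColor(p,cv2.COLOR_RGB2HSV)
    v,u=np.mgrid[:420,:560]; P=depthpt(np.c_[u.ravel(),v.ravel()],d,T,K,c).reshape(420,560,3)
    m=(hsv[...,1]>100)&(hsv[...,0]<20)&(d>0)&(P[...,2]>0.1)&(P[...,0]>.4)&(P[...,0]<.75)&(abs(P[...,1]-.1)<.14)
    Q=P[m]; print(n,len(Q),np.round(np.percentile(Q,[1,50,99],axis=0),3).tolist())
    # plane fit RANSAC on slats
    best=0; g=np.random.default_rng(0)
    for _ in range(500):
        a=Q[g.choice(len(Q),3,False)]; nn=np.cross(a[1]-a[0],a[2]-a[0]); nn/=np.linalg.norm(nn)+1e-9
        if abs(nn[2])<.5: continue
        i=abs((Q-a[0])@nn)<.004
        if i.sum()>best: best=i.sum();I=i
    A=Q[I]; mu=A.mean(0); nn=np.linalg.svd(A-mu,full_matrices=False)[2][2]; nn*=np.sign(nn[2])
    print(" plane",best,nn.round(3),"tilt",np.arccos(nn[2]).round(3),"yaw",np.arctan2(nn[1],nn[0]).round(3),mu.round(3),"lo/hi",np.round(np.percentile(A,[1,99],axis=0),3).tolist())
    # cream soap
    m=((hsv[...,1]<90)&(hsv[...,2]>110)).astype(np.uint8)
    ms=m&(P[...,2]>.03)&(P[...,2]<.075)&(P[...,0]>.2)&(P[...,0]<.6)&(P[...,1]<-.1)&(P[...,1]>-.4)
    cs=max(cv2.findContours(ms.astype(np.uint8),0,2)[0],key=cv2.contourArea); r=cv2.minAreaRect(cs); print(" soap px",r, "z",np.median(P[ms>0][:,2]))
    b=cv2.boxPoints(r); w=onplane(b,.056,T,K,c); print("  corners",w[:,:2].round(3).tolist(),"centre",w.mean(0).round(3),"sides",np.linalg.norm(w[0]-w[1]).round(3),np.linalg.norm(w[1]-w[2]).round(3))
E
python3 b.py
```

```text
top 4058 [[0.47, 0.005, 0.116], [0.614, 0.087, 0.169], [0.721, 0.172, 0.237]]
 plane 3045 [ 0.426 -0.003  0.905] tilt 0.44 yaw -0.006 [0.609 0.088 0.172] lo/hi [[0.472, 0.005, 0.12], [0.721, 0.17, 0.238]]
 soap px ((375.11541748046875, 233.5769500732422), (16.99275779724121, 31.380788803100586), 7.125016689300537) z 0.05692430984916563
  corners [[0.39, -0.255], [0.482, -0.269], [0.476, -0.319], [0.384, -0.304]] centre [ 0.433 -0.287  0.056] sides 0.093 0.05
scene 6089 [[0.482, 0.004, 0.116], [0.637, 0.089, 0.156], [0.731, 0.178, 0.231]]
 plane 4924 [ 0.425 -0.004  0.905] tilt 0.439 yaw -0.009 [0.624 0.088 0.163] lo/hi [[0.481, 0.005, 0.117], [0.721, 0.17, 0.231]]
 soap px ((185.0068817138672, 213.02679443359375), (19.3708438873291, 34.24139404296875), 30.5792236328125) z 0.05327042316231079
  corners [[0.497, -0.316], [0.367, -0.306], [0.405, -0.248], [0.53, -0.262]] centre [ 0.45  -0.283  0.056] sides 0.131 0.07
```

```bash
cat >> b.py <<'E'
print("----")
n=np.array([.4255,-.0035,.905]);n/=np.linalg.norm(n)
for k,(p,d,T,K,c) in C.items():
    hsv=cv2.cvtColor(p,cv2.COLOR_RGB2HSV); v,u=np.mgrid[:420,:560]; P=depthpt(np.c_[u.ravel(),v.ravel()],d,T,K,c).reshape(420,560,3)
    m=(hsv[...,1]>80)&(hsv[...,0]<22)&(P[...,2]>.2)&(P[...,0]<.52)&(P[...,0]>.4)&(P[...,1]>.04)&(P[...,1]<.14)
    Q=P[m]; print(k,len(Q),"x",np.sort(Q[:,0])[[0,3,10]].round(4),"z",np.sort(Q[:,2])[[-11,-4,-1]].round(4))
    for a in np.arange(.465,.52,.01):
        q=Q[abs(Q[:,0]-a)<.005]
        if len(q): print(a.round(3),q[:,1].min().round(3),q[:,1].max().round(3),np.median(q[:,2]).round(4))
E
python3 b.py | sed -n '/----/,$p'
```

```text
----
top 250 x [0.4608 0.4611 0.463 ] z [0.2399 0.2412 0.242 ]
0.465 0.077 0.1 0.2362
0.475 0.076 0.1 0.2368
0.485 0.076 0.103 0.2323
0.495 0.076 0.104 0.2271
0.505 0.076 0.101 0.2232
0.515 0.076 0.102 0.2182
scene 244 x [0.465  0.4679 0.4692] z [0.2368 0.2374 0.2378]
0.465 0.079 0.1 0.2361
0.475 0.077 0.1 0.2344
0.485 0.075 0.101 0.2294
0.495 0.076 0.102 0.225
0.505 0.075 0.1 0.2203
0.515 0.075 0.101 0.2155
```

View pics/crop_t.png

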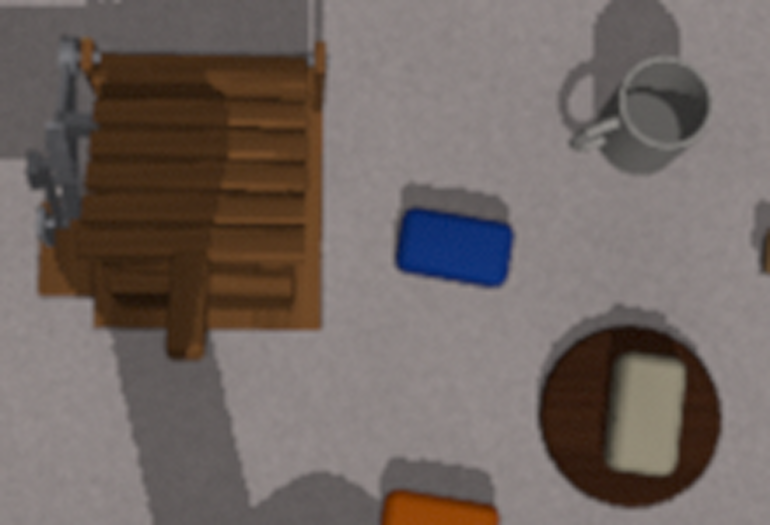

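The crop confirms the cream soap on the dark round dish at crop (647,412), which is (375,233) in the full picture, with its long axis nearly along x. The board is at tilt 0.44 (second notch), and the tongue is centred at y≈0.0885.

```bash
cat > go.py <<'E'
import sys; from h import *
s=bot.read_state(); M=R.from_rotvec(s["tcp_rot"]).as_matrix(); t=np.array([float(a) for a in sys.argv[1:4]]); yaw=float(sys.argv[4])
# yaw: desired world angle of tool y (deg)
cur=np.degrees(np.arctan2(M[1,1],M[0,1])); tw=-((yaw-cur+90)%180-90)
print("pos",s["tool_pos"].round(4),"shift cm",(M.T@(t-s["tool_pos"])*100).round(2),"twist",round(tw,2),"t",s["time"],"q",s["q"].round(2),"z",M[:,2].round(3))
E
python3 go.py .490 .0885 .31 89.5
```

```text
pos [0.1483 0.6579 0.2302] shift cm [-45.86 -48.05  -7.9 ] twist -12.21 t 0.15 q [ 1.31  0.26  1.61  0.    1.27 -0.04] z [-0.    -0.002 -1.   ]
```

Call:
step_arm(
  motion=[
    [6,-45.86,-48.05,-7.9,-12.2],
    [6,-45.86,-48.05,-7.9,-12.2],
    [6,-45.86,-48.05,-7.9,-12.2],
    [6,-45.86,-48.05,-7.9,-12.2],
    [6,-45.86,-48.05,-7.9,-12.2],
    [6,-45.86,-48.05,-7.9,-12.2],
    [6,-45.86,-48.05,-7.9,-12.2],
    [6,-45.86,-48.05,-7.9,-12.2],
    [6,-45.86,-48.05,-7.9,-12.2],
    [6,-45.86,-48.05,-7.9,-12.2],
    [6,-45.86,-48.05,-7.9,-12.2],
    [6,-45.86,-48.05,-7.9,-12.2],
    [6,-45.86,-48.05,-7.9,-12.2],
    [6,-45.86,-48.05,-7.9,-12.2],
    [6,-45.86,-48.05,-7.9,-12.2],
    [6,-45.86,-48.05,-7.9,-12.2],
    [6,-45.86,-48.05,-7.9,-12.2],
    [6,-45.86,-48.05,-7.9,-12.2],
  ],
)

```text
time: 1.95
tool_pos: [0.4894, 0.09, 0.31]
tcp_rot: [-0.011, -3.141, -0.0]
wrist_force: [0.0, -0.3, 0.2]
width: 0.702
grip_force: 0.0
```

```bash
python3 go.py .497 .0885 .198 89.5
cat > w.py <<'E'
import sys; from h import *
p,d,T,K,c=cam("wrist"); cv2.imwrite(f"pics/{sys.argv[1]}.png",p[:,:,::-1]); np.savez(f"{sys.argv[1]}.npz",p=p,d=d,T=T)
hsv=cv2.cvtColor(p,cv2.COLOR_RGB2HSV); v,u=np.mgrid[:420,:560]; P=depthpt(np.c_[u.ravel(),v.ravel()],d,T,K,c).reshape(420,560,3)
m=(hsv[...,1]>80)&(hsv[...,0]<22)&(d>0)&(P[...,2]>.2)&(P[...,2]<.25)&(P[...,0]<.52)&(P[...,1]>.04)&(P[...,1]<.14)
Q=P[m]; print(len(Q),"x",np.sort(Q[:,0])[[0,10]].round(4) if len(Q)>10 else 0)
for a in np.arange(.465,.52,.01):
    q=Q[abs(Q[:,0]-a)<.005]
    if len(q): print(a.round(3),np.percentile(q[:,1],[1,99]).round(4),np.median(q[:,2]).round(4))
E
python3 w.py w1
```

```text
pos [0.4894 0.09   0.31  ] shift cm [-0.77 -0.15 11.2 ] twist 0.1 t 1.95 q [ 0.13 -0.12  1.87  0.    1.39 -1.43] z [-0.001  0.    -1.   ]
2769 x [0.4572 0.4576]
0.465 [0.0766 0.1036] 0.2367
0.475 [0.0761 0.1033] 0.2343
0.485 [0.0764 0.1035] 0.2296
0.495 [0.0759 0.1032] 0.225
0.505 [0.0761 0.1033] 0.2202
0.515 [0.0757 0.103 ] 0.2156
```

View pics/w1.png

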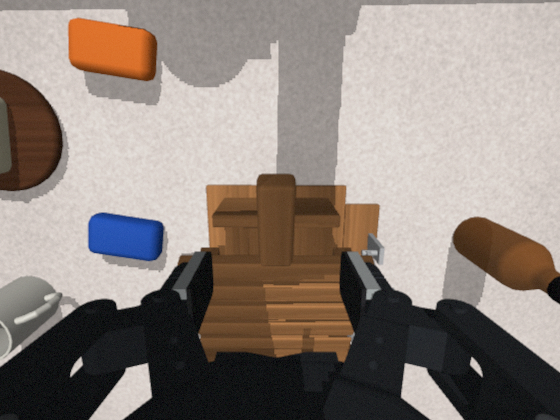

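The wrist view shows the tongue upright in the middle (276,220) with the fingers straddling it. It is 27 mm wide with centre y=0.0896, so I go down and pinch.

Call:
step_arm(
  motion=[
    [6,-0.3,0,4,0],
    [6,-0.3,0,8,0],
    [6,-0.3,0,11.1,0],
    [6,-0.3,0,11.1,0],
    [2,-0.3,0,11.1,0],
    [2,-0.3,0,11.1,0],
    [2,-0.3,0,11.1,0],
    [2,-0.3,0,11.1,0],
    [2,-0.3,0,11.1,0],
    [2,-0.3,0,11.1,0],
  ],
  force=35,
)

```text
time: 3.0
tool_pos: [0.4944, 0.0897, 0.2013]
tcp_rot: [0.014, 3.138, 0.003]
wrist_force: [-1.4, 5.3, 6.7]
width: 0.319
grip_force: 40.0
```

```bash
python3 -c "
import numpy as np
f=lambda t:np.array([-.25*np.cos(t)-.002*np.sin(t),.25*np.sin(t)-.002*np.cos(t)])
for t0,ts in((.44,np.arange(.48,1.09,.04)),(1.08,np.arange(1.04,-.01,-.06)),(0,np.arange(.04,.37,.04)),(.32,np.arange(.3,.1,-.02))):
  print('from',t0,[(round(t,2),)+tuple((-(f(t)-f(t0))*100).round(1)) for t in ts])
"
```

```text
from 0.44 [(np.float64(0.48), np.float64(-0.4), np.float64(-0.9)), (np.float64(0.52), np.float64(-0.9), np.float64(-1.8)), (np.float64(0.56), np.float64(-1.4), np.float64(-2.6)), (np.float64(0.6), np.float64(-2.0), np.float64(-3.5)), (np.float64(0.64), np.float64(-2.5), np.float64(-4.3)), (np.float64(0.68), np.float64(-3.1), np.float64(-5.1)), (np.float64(0.72), np.float64(-3.8), np.float64(-5.9)), (np.float64(0.76), np.float64(-4.4), np.float64(-6.6)), (np.float64(0.8), np.float64(-5.1), np.float64(-7.3)), (np.float64(0.84), np.float64(-5.9), np.float64(-8.0)), (np.float64(0.88), np.float64(-6.6), np.float64(-8.7)), (np.float64(0.92), np.float64(-7.4), np.float64(-9.3)), (np.float64(0.96), np.float64(-8.2), np.float64(-9.9)), (np.float64(1.0), np.float64(-9.0), np.float64(-10.5)), (np.float64(1.04), np.float64(-9.9), np.float64(-11.0)), (np.float64(1.08), np.float64(-10.7), np.float64(-11.5))]
from 1.08 [(np.float64(1.04), np.float64(0.9), np.float64(0.5)), (np.float64(0.98), np.float64(2.1), np.float64(1.3)), (np.float64(0.92), np.float64(3.3), np.float64(2.2)), (np.float64(0.86), 
[... 1165 characters left out ...]
), np.float64(-0.9), np.float64(-6.9)), (np.float64(0.32), np.float64(-1.2), np.float64(-7.9)), (np.float64(0.36), np.float64(-1.5), np.float64(-8.8))]
from 0.32 [(np.float64(0.3), np.float64(0.1), np.float64(0.5)), (np.float64(0.28), np.float64(0.3), np.float64(1.0)), (np.float64(0.26), np.float64(0.4), np.float64(1.4)), (np.float64(0.24), np.float64(0.5), np.float64(1.9)), (np.float64(0.22), np.float64(0.6), np.float64(2.4)), (np.float64(0.2), np.float64(0.7), np.float64(2.9)), (np.float64(0.18), np.float64(0.8), np.float64(3.4)), (np.float64(0.16), np.float64(0.9), np.float64(3.9)), (np.float64(0.14), np.float64(1.0), np.float64(4.4)), (np.float64(0.12), np.float64(1.1), np.float64(4.9))]
```

Call:
step_arm(
  motion=[
    [2,-0.2,0,-0.4,0],
    [2,-0.4,0,-0.9,0],
    [2,-0.9,0,-1.8,0],
    [2,-1.4,0,-2.6,0],
    [2,-2.0,0,-3.5,0],
    [2,-2.5,0,-4.3,0],
    [2,-3.1,0,-5.1,0],
    [2,-3.8,0,-5.9,0],
    [2,-4.4,0,-6.6,0],
    [2,-5.1,0,-7.3,0],
    [2,-5.9,0,-8.0,0],
    [2,-6.6,0,-8.7,0],
    [2,-7.4,0,-9.3,0],
    [2,-8.2,0,-9.9,0],
    [2,-9.0,0,-10.5,0],
    [2,-9.9,0,-11.0,0],
    [2,-10.7,0,-11.5,0],
    [2,-10.7,0,-11.5,0],
    [2,-10.7,0,-11.5,0],
  ],
)

```text
time: 4.9
tool_pos: [0.5984, 0.0887, 0.3121]
tcp_rot: [-0.014, -3.135, -0.002]
wrist_force: [-2.0, 4.6, -3.6]
width: 0.32
grip_force: 40.3
```

```bash
cat > sc.py <<'E'
import sys; from h import *
s=bot.read_state(); print(s["tool_pos"].round(4),s["wrist_force"].round(1),s["time"])
out=[]
p,d,T,K,c=cam("scene")
hsv=cv2.cvtColor(p,cv2.COLOR_RGB2HSV); v,u=np.mgrid[:420,:560]; P=depthpt(np.c_[u.ravel(),v.ravel()],d,T,K,c).reshape(420,560,3)
m=(hsv[...,1]>100)&(hsv[...,0]<20)&(d>0)&(P[...,2]>.105)&(P[...,0]>.45)&(P[...,0]<.70)&(abs(P[...,1]-.0896)<.07)
Q=P[m]; best=0; g=np.random.default_rng(0)
for _ in range(800):
    a=Q[g.choice(len(Q),3,False)]; nn=np.cross(a[1]-a[0],a[2]-a[0]); nn/=np.linalg.norm(nn)+1e-9
    if abs(nn[1])>.1: continue
    i=abs((Q-a[0])@nn)<.003
    if i.sum()>best: best=i.sum();I=i
A=Q[I]; mu=A.mean(0); nn=np.linalg.svd(A-mu,full_matrices=False)[2][2]; nn*=np.sign(nn[2])
print("plane",best,nn.round(3),"tilt",np.arctan2(nn[0],nn[2]).round(3),mu.round(3))
cv2.imwrite(f"pics/{sys.argv[1]}.png",cv2.resize(p[130:340,220:480],None,fx=2.5,fy=2.5,interpolation=cv2.INTER_CUBIC)[:,:,::-1])
E
python3 sc.py s1
```

```text
[0.5984 0.0887 0.3121] [-2.   4.6 -3.6] 4.9
plane 4047 [ 0.864 -0.004  0.503] tilt 1.044 [0.654 0.09  0.235]
```

View pics/s1.png

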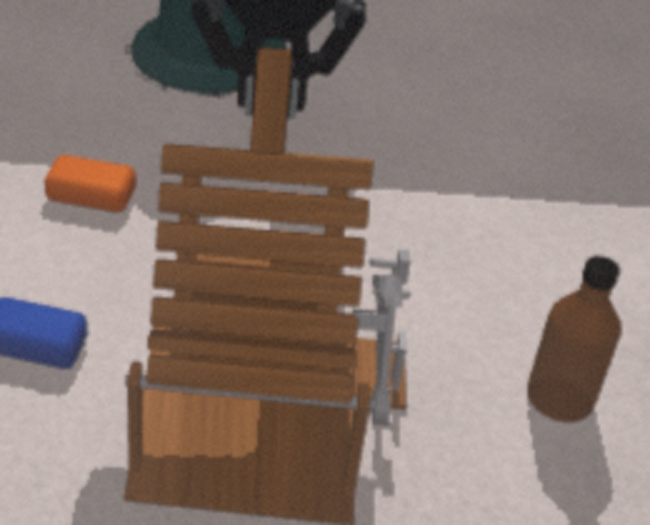

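The crop shows the tongue held at (272,95), the board at tilt 1.044 and the pawl by its left cheek around (390,300). I go a little further, to about 1.085.

Call:
step_arm(
  motion=[
    [2,-0.5,0,-0.2,0],
    [2,-0.9,0,-0.5,0],
    [2,-0.9,0,-0.5,0],
    [2,-0.9,0,-0.5,0],
    [2,-0.9,0,-0.5,0],
  ],
)

```text
time: 5.45
tool_pos: [0.6077, 0.0887, 0.317]
tcp_rot: [-0.014, -3.137, -0.002]
wrist_force: [-0.8, 5.2, -4.8]
width: 0.319
grip_force: 40.5
```

```bash
python3 sc.py s2
```

```text
[0.6077 0.0887 0.317 ] [-0.8  5.2 -4.8] 5.45
plane 4003 [ 0.884 -0.005  0.468] tilt 1.084 [0.658 0.089 0.24 ]
```

Call:
step_arm(
  motion=[
    [2,0.4,0,0.2,0],
    [2,0.9,0,0.5,0],
    [2,2.1,0,1.3,0],
    [2,3.3,0,2.2,0],
    [2,4.5,0,3.1,0],
    [2,5.6,0,4.2,0],
    [2,6.6,0,5.2,0],
    [2,7.6,0,6.4,0],
    [2,8.0,0,7.0,0],
    [2,8.5,0,7.6,0],
    [2,8.9,0,8.2,0],
    [2,8.9,0,8.2,0],
  ],
)

```text
time: 6.7
tool_pos: [0.5175, 0.0895, 0.2369]
tcp_rot: [-0.014, -3.137, -0.003]
wrist_force: [-7.9, 5.4, 3.5]
width: 0.32
grip_force: 36.1
```

```bash
python3 sc.py s3
```

```text
[0.5175 0.0895 0.2369] [-7.9  5.4  3.5] 6.7
plane 3539 [ 0.564 -0.006  0.826] tilt 0.599 [0.613 0.09  0.19 ]
```

Call:
step_arm(
  motion=[
    [2,0.4,0,0.6,0],
    [2,1.2,0,1.9,0],
    [2,1.8,0,3.3,0],
    [2,2.4,0,4.7,0],
    [2,2.9,0,6.1,0],
    [2,3.4,0,7.5,0],
    [2,3.7,0,9.0,0],
    [2,3.9,0,10.5,0],
    [2,4.0,0,11.3,0],
    [2,4.1,0,12.0,0],
    [2,4.1,0,12.7,0],
    [2,4.1,0,13.4,0],
    [2,4.1,0,14.0,0],
    [2,4.1,0,14.3,0],
    [2,4.1,0,14.3,0],
    [2,4.1,0,14.3,0],
  ],
)

```text
time: 8.35
tool_pos: [0.477, 0.0899, 0.0985]
tcp_rot: [-0.015, -3.136, -0.002]
wrist_force: [-20.2, 4.4, 34.1]
width: 0.321
grip_force: 39.4
```

```bash
python3 sc.py s4
```

```text
[0.477  0.0899 0.0985] [-20.2   4.4  34.1] 8.35
plane 2369 [0.005 0.    1.   ] tilt 0.005 [0.593 0.09  0.117]
```

View pics/s4.png

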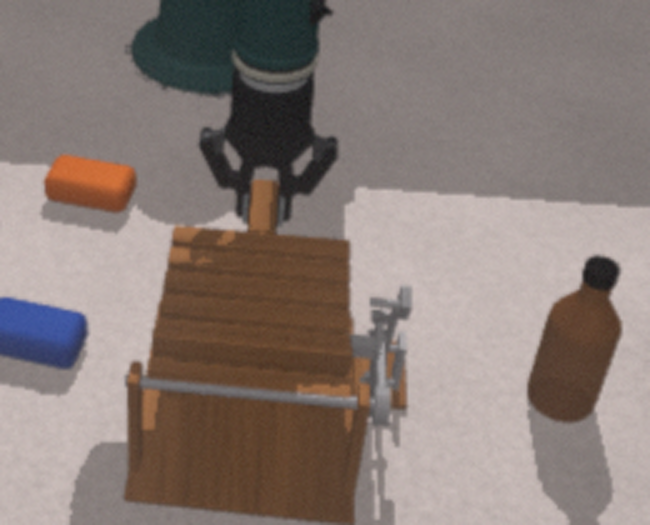

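Board is level with the tongue at (264,205), and wrist force shows it on its stop. Now I raise it to about 0.30.

Call:
step_arm(
  motion=[
    [2,0,0,-0.6,0],
    [2,0,0,-1.3,0],
    [2,-0.1,0,-2.3,0],
    [2,-0.2,0,-3.3,0],
    [2,-0.3,0,-4.3,0],
    [2,-0.5,0,-5.3,0],
    [2,-0.7,0,-6.2,0],
    [2,-0.9,0,-7.2,0],
    [2,-1.0,0,-7.7,0],
    [2,-1.0,0,-7.7,0],
    [2,-1.0,0,-7.7,0],
  ],
)

```text
time: 9.5
tool_pos: [0.4892, 0.0898, 0.1707]
tcp_rot: [0.014, 3.141, 0.003]
wrist_force: [1.5, 6.1, -4.8]
width: 0.321
grip_force: 35.5
```

```bash
python3 sc.py s5
```

```text
[0.4892 0.0898 0.1707] [ 1.5  6.1 -4.8] 9.5
plane 2946 [ 0.296 -0.001  0.955] tilt 0.3 [0.597 0.091 0.155]
```

Call:
step_arm(
  motion=[
    [2,0.1,0,0.5,0],
    [2,0.2,0,1.0,0],
    [2,0.3,0,1.4,0],
    [2,0.4,0,1.8,0],
    [2,0.5,0,2.1,0],
    [2,0.5,0,2.1,0],
  ],
)

```text
time: 10.15
tool_pos: [0.4839, 0.0898, 0.1514]
tcp_rot: [-0.015, -3.141, -0.003]
wrist_force: [-5.5, 5.3, 7.3]
width: 0.317
grip_force: 36.9
```

```bash
python3 sc.py s6
```

```text
[0.4839 0.0898 0.1514] [-5.5  5.3  7.3] 10.15
plane 2859 [ 0.22  -0.003  0.976] tilt 0.221 [0.593 0.09  0.144]
```

Tilt reads 0.221 with upward support, so it is resting in the first notch. Release and rise.

Call:
step_arm(
  motion=[
    [6,0,0,0,0],
    [6,0,0,0,0],
    [6,0,0,0,0],
    [6,0,0,0,0],
    [6,0,0,-3,0],
    [6,0,0,-7,0],
    [6,0,0,-11,0],
    [6,0,0,-15,0],
    [6,0,0,-15,0],
  ],
)

```text
time: 11.1
tool_pos: [0.4878, 0.0892, 0.3075]
tcp_rot: [0.014, 3.129, 0.002]
wrist_force: [-0.2, 0.1, -0.2]
width: 0.697
grip_force: 0.0
```

```bash
python3 sc.py s7; python3 go.py .40 -.285 .30 80.5
```

```text
[0.4878 0.0892 0.3075] [-0.2  0.1 -0.2] 11.1
plane 2811 [ 0.224 -0.004  0.975] tilt 0.226 [0.594 0.09  0.145]
pos [0.4864 0.089  0.3042] shift cm [  8.3  -37.47   0.33] twist 8.98 t 11.15 q [ 0.13 -0.13  1.89 -0.    1.37 -1.43] z [ 0.007  0.001 -1.   ]
```

Call:
step_arm(
  motion=[
    [7.8,3.3,-37.4,5,9],
    [7.8,3.3,-37.4,5,9],
    [7.8,3.3,-37.4,5,9],
    [7.8,3.3,-37.4,5,9],
    [7.8,3.3,-37.4,5,9],
    [7.8,3.3,-37.4,5,9],
    [7.8,3.3,-37.4,5,9],
    [7.8,3.3,-37.4,5,9],
    [7.8,3.3,-37.4,5,9],
    [7.8,3.3,-37.4,5,9],
    [7.8,3.3,-37.4,5,9],
    [7.8,3.3,-37.4,5,9],
  ],
)

```text
time: 12.35
tool_pos: [0.448, -0.2835, 0.2501]
tcp_rot: [-0.258, -3.131, -0.001]
wrist_force: [0.5, 0.2, 0.5]
width: 0.911
grip_force: 0.0
```

```bash
cat > ws.py <<'E'
import sys; from h import *
p,d,T,K,c=cam("wrist"); cv2.imwrite(f"pics/{sys.argv[1]}.png",p[:,:,::-1])
hsv=cv2.cvtColor(p,cv2.COLOR_RGB2HSV); v,u=np.mgrid[:420,:560]; P=depthpt(np.c_[u.ravel(),v.ravel()],d,T,K,c).reshape(420,560,3)
m=((hsv[...,1]<110)&(hsv[...,2]>90)&(P[...,2]>.03)&(P[...,2]<.075)&(np.hypot(P[...,0]-.433,P[...,1]+.287)<.1)).astype(np.uint8)
cs=max(cv2.findContours(m,0,2)[0],key=cv2.contourArea); m2=cv2.drawContours(np.zeros_like(m),[cs],0,1,-1)&m
Q=P[m2>0]; print(len(Q),"z",np.percentile(Q[:,2],[5,50,95]).round(4),"px",cv2.minAreaRect(cs))
r=cv2.minAreaRect((Q[:,:2]*1000).astype(np.float32)); print("xy rect mm",r)
E
python3 ws.py w2; python3 go.py .433 -.287 .02 80.5
```

```text
4649 z [0.0485 0.055  0.0566] px ((271.0, 169.5), (91.0, 54.0), 90.0)
xy rect mm ((432.5265197753906, -285.3262634277344), (57.80875778198242, 99.69813537597656), 81.8569107055664)
pos [ 0.4481 -0.2836  0.2503] shift cm [ 1.44 -0.58 23.03] twist 0.09 t 12.4 q [-0.61 -0.02  1.89  0.    1.28 -2.02] z [ 0.  0. -1.]
```

View pics/w2.png

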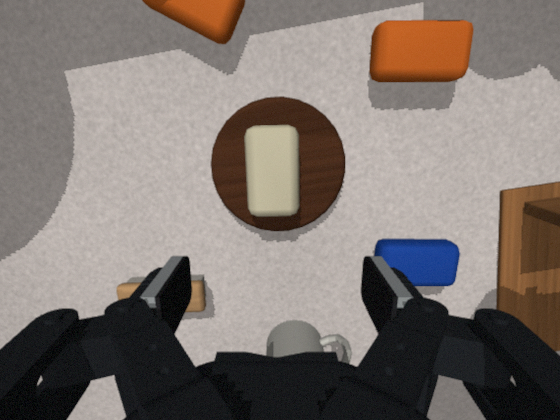

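The wrist view shows the cream soap at (271,170) on the dish, 58 x 100 mm as measured, top at 0.056. I go down and grip across its width.

Call:
step_arm(
  motion=[
    [7.8,1.5,-0.4,5,-1.2],
    [7.8,1.5,-0.4,10,-1.2],
    [7.8,1.5,-0.4,15,-1.2],
    [7.8,1.5,-0.4,19,-1.2],
    [7.8,1.5,-0.4,21.5,-1.2],
    [7.8,1.5,-0.4,23.1,-1.2],
    [7.8,1.5,-0.4,23.1,-1.2],
    [4,1.5,-0.4,23.1,-1.2],
    [4,1.5,-0.4,23.1,-1.2],
    [4,1.5,-0.4,23.1,-1.2],
    [4,1.5,-0.4,23.1,-1.2],
    [4,1.5,-0.4,23.1,-1.2],
  ],
  force=25,
)

```text
time: 13.6
tool_pos: [0.4334, -0.2868, 0.0207]
tcp_rot: [0.227, 3.131, -0.002]
wrist_force: [0.6, 1.2, 5.8]
width: 0.673
grip_force: 29.8
```

```bash
cat > dk.py <<'E'
from h import *
for n in("scene","top"):
    p,d,T,K,c=cam(n)
    hsv=cv2.cvtColor(p,cv2.COLOR_RGB2HSV); v,u=np.mgrid[:420,:560]; P=depthpt(np.c_[u.ravel(),v.ravel()],d,T,K,c).reshape(420,560,3)
    m=(hsv[...,1]>60)&(hsv[...,0]<22)&(d>0)&(P[...,2]>.09)&(P[...,0]>.42)&(P[...,0]<.76)&(abs(P[...,1]-.0896)<.1)
    Q=P[m]-np.array([.721,.0896,.112]); t=.22; ex=np.array([np.cos(t),0,-np.sin(t)]); ez=np.array([np.sin(t),0,np.cos(t)])
    X=Q@ex; Z=Q@ez; Y=Q[:,1]; print(n)
    for a in np.arange(-.24,.03,.01):
        i=(abs(X-a)<.005)&(abs(Z)<.04)
        if i.sum()>5: print(a.round(3),i.sum(),np.percentile(Z[i],[5,50,95]).round(4),"y",np.percentile(Y[i],[2,98]).round(3))
E
python3 dk.py
```

```text
scene
-0.24 34 [0.0027 0.0054 0.0081] y [-0.013  0.011]
-0.23 37 [0.0033 0.0057 0.0088] y [-0.013  0.012]
-0.22 37 [0.0032 0.0059 0.0088] y [-0.014  0.012]
-0.21 40 [0.0024 0.0059 0.0085] y [-0.014  0.012]
-0.2 162 [0.0013 0.004  0.0071] y [-0.079  0.08 ]
-0.19 249 [0.0015 0.0044 0.0069] y [-0.083  0.08 ]
-0.18 376 [-0.0063  0.0025  0.0063] y [-0.08   0.078]
-0.17 103 [0.0011 0.0039 0.0063] y [-0.082  0.079]
-0.16 266 [0.0016 0.0044 0.0068] y [-0.082  0.081]
-0.15 390 [-0.0058  0.0031  0.0066] y [-0.083  0.077]
-0.14 94 [-0.0017  0.0033  0.0058] y [-0.078  0.078]
-0.13 278 [0.0019 0.0044 0.007 ] y [-0.083  0.079]
-0.12 315 [-0.0033  0.0042  0.007 ] y [-0.082  0.078]
-0.11 214 [-0.0061  0.0012  0.0059] y [-0.081  0.079]
-0.1 266 [0.0021 0.0045 0.007 ] y [-0.082  0.079]
-0.09 295 [0.0022 0.0045 0.0073] y [-0.083  0.077]
-0.08 304 [-0.0065  0.0015  0.0062] y [-0.08   0.079]
-0.07 238 [0.0018 0.0046 0.0071] y [-0.083  0.078]
-0.06 302 [0.0022 0.0047 0.0076] y [-0.084  0.082]
-0.05 23 [0.0059 0.0188 0.0205] y [-0.078  0.077]
-0.04 412 [-0.0031  0.0202  0.023 ] y [-0.084  0.078]
-0.03 492 
[... 946 characters left out ...]
 0.0099] y [-0.082  0.08 ]
-0.11 138 [-0.0054  0.0037  0.0101] y [-0.082  0.075]
-0.1 206 [-0.0002  0.0069  0.0095] y [-0.081  0.079]
-0.09 200 [0.0039 0.0071 0.0098] y [-0.081  0.08 ]
-0.08 66 [-0.0051  0.0056  0.0078] y [-0.081  0.076]
-0.07 262 [-0.0028  0.0062  0.01  ] y [-0.081  0.078]
-0.06 193 [0.0044 0.0074 0.0105] y [-0.081  0.078]
-0.05 323 [0.0004 0.0094 0.0242] y [-0.083  0.078]
-0.04 206 [0.0031 0.0226 0.026 ] y [-0.081  0.08 ]
-0.03 13 [0.0087 0.0098 0.0223] y [-0.075  0.077]
-0.02 204 [0.0042 0.0075 0.0104] y [-0.084  0.078]
-0.01 221 [-0.0072  0.0076  0.012 ] y [-0.098  0.094]
0.0 104 [0.0007 0.0068 0.0153] y [-0.098  0.094]
0.01 11 [-0.0068  0.014   0.0143] y [-0.096  0.095]
```

Call:
step_arm(
  motion=[
    [4,0,0,-1,0],
    [4,0,0,-4,0],
    [4,0,0,-8,0],
    [4,0,0,-12,0],
    [4,-0.6,2,-16,-0.4],
    [4,-1.8,6,-19,-1.2],
    [4,-3,10,-22,-2],
    [4,-4.2,14,-22,-2.8],
    [4,-5.4,18,-22,-3.5],
    [4,-6.6,22,-22,-4.2],
    [4,-7.8,26,-22,-5],
    [4,-9,30,-22,-5.8],
    [4,-10.2,34,-22,-6.6],
    [4,-11.4,37.5,-22,-7.3],
    [4,-12,39.2,-22,-7.6],
    [4,-12,39.7,-22,-7.6],
    [4,-12,39.7,-22,-7.6],
    [4,-12,39.7,-22,-7.6],
  ],
)

```text
time: 15.5
tool_pos: [0.6078, 0.088, 0.2391]
tcp_rot: [-0.021, -3.141, 0.001]
wrist_force: [-0.3, -0.0, -0.8]
width: 0.676
grip_force: 28.9
```

```bash
python3 go.py .609 .089 .165 89.5
cat > sp.py <<'E'
import sys; from h import *
s=bot.read_state(); print("width",s["width"],s["wrist_force"].round(1))
t=.22; ex=np.array([np.cos(t),0,-np.sin(t)]); ez=np.array([np.sin(t),0,np.cos(t)])
for n in ("scene","top"):
    p,d,T,K,c=cam(n)
    hsv=cv2.cvtColor(p,cv2.COLOR_RGB2HSV); v,u=np.mgrid[:420,:560]; P=depthpt(np.c_[u.ravel(),v.ravel()],d,T,K,c).reshape(420,560,3)
    m=((hsv[...,1]>25)&(hsv[...,1]<110)&(hsv[...,0]>15)&(hsv[...,0]<40)&(hsv[...,2]>80)&(P[...,2]>.1)&(P[...,2]<.32)&(P[...,0]>.45)&(P[...,0]<.76)&(abs(P[...,1]-.09)<.12))
    Q=P[m]; 
    if len(Q)<20: print(n,"none");continue
    B=(Q-np.array([.721,.0896,.112]))
    print(n,len(Q),"world",np.percentile(Q,[2,98],axis=0).round(3).tolist(),"boardX",np.percentile(B@ex,[2,98]).round(3),"boardZ",np.percentile(B@ez,[5,50,95]).round(3))
    if n=="scene": cv2.imwrite(f"pics/{sys.argv[1]}.png",cv2.resize(p[110:340,200:460],None,fx=2.5,fy=2.5,interpolation=cv2.INTER_CUBIC)[:,:,::-1])
E
python3 sp.py p1
```

```text
pos [0.6078 0.088  0.2391] shift cm [-0.13  0.11  7.41] twist -0.26 t 15.5 q [ 0.1   0.15  1.73 -0.    1.27 -1.45] z [-0.001 -0.001 -1.   ]
width 0.6759171259635502 [-0.3 -0.  -0.8]
scene 1024 world [[0.571, 0.06, 0.245], [0.66, 0.114, 0.275]] boardX [-0.181 -0.09 ] boardZ [0.12  0.133 0.141]
top 368 world [[0.561, 0.059, 0.265], [0.6, 0.112, 0.279]] boardX [-0.191 -0.153] boardZ [0.12  0.128 0.134]
```

Call:
step_arm(
  motion=[
    [4,0,0.1,3,0],
    [4,0,0.1,6,0],
    [4,0,0.1,7.4,0],
    [4,0,0.1,7.9,0],
    [4,0,0.1,8.2,0],
    [4,0,0.1,8.4,0],
    [4,0,0.1,8.6,0],
    [4,0,0.1,8.6,0],
  ],
  force=20,
)

```text
time: 16.4
tool_pos: [0.609, 0.0903, 0.1541]
tcp_rot: [0.019, 3.14, 0.0]
wrist_force: [0.1, 1.1, -0.9]
width: 0.675
grip_force: 28.8
```

```bash
python3 sp.py p2
```

```text
width 0.6749220782371218 [ 0.1  1.1 -0.9]
scene 934 world [[0.576, 0.062, 0.161], [0.662, 0.116, 0.192]] boardX [-0.159 -0.071] boardZ [0.038 0.051 0.059]
top 211 world [[0.574, 0.061, 0.176], [0.599, 0.116, 0.226]] boardX [-0.162 -0.135] boardZ [0.041 0.047 0.051]
```

Call:
step_arm(
  motion=[
    [4,0,0,0.1,0],
    [4,0,0,0.2,0],
    [4,0,0,0.3,0],
    [4,0,0,0.4,0],
    [4,0,0,0.4,0],
  ],
)

```text
time: 17.0
tool_pos: [0.61, 0.0903, 0.1513]
tcp_rot: [0.019, 3.138, 0.0]
wrist_force: [-0.3, -0.3, 4.4]
width: 0.674
grip_force: 30.0
```

Contact made (about 5 N). I continue down so the soap turns flat between the pads.

Call:
step_arm(
  motion=[
    [4,0,0,0.1,0],
    [4,0,0,0.2,0],
    [4,0,0,0.3,0],
    [4,0,0,0.4,0],
    [4,0,0,0.4,0],
  ],
)

```text
time: 17.5
tool_pos: [0.6113, 0.0903, 0.1481]
tcp_rot: [0.019, 3.135, 0.001]
wrist_force: [2.3, -0.5, 6.5]
width: 0.679
grip_force: 30.3
```

```bash
python3 sp.py p3; python3 sc.py s8 | tail -1
```

```text
width 0.6793172306548041 [ 2.3 -0.5  6.5]
scene 950 world [[0.582, 0.062, 0.153], [0.663, 0.116, 0.187]] boardX [-0.152 -0.068] boardZ [0.03  0.045 0.05 ]
top 197 world [[0.574, 0.062, 0.174], [0.6, 0.116, 0.193]] boardX [-0.16  -0.133] boardZ [0.038 0.044 0.048]
plane 1298 [ 0.212 -0.002  0.977] tilt 0.213 [0.631 0.089 0.136]
```

Call:
step_arm(
  motion=[
    [4,0,0,0.1,0],
    [4,0,0,0.2,0],
    [4,0,0,0.3,0],
    [4,0,0,0.4,0],
    [4,0,0,0.4,0],
  ],
)

```text
time: 18.15
tool_pos: [0.6122, 0.0904, 0.1447]
tcp_rot: [0.019, 3.133, 0.001]
wrist_force: [2.9, 1.0, 7.4]
width: 0.674
grip_force: 30.8
```

```bash
cat >> sp.py <<'E'
    m&=np.abs((P-np.array([.721,.0896,.112]))@ez-.042)<.025
    if n=="scene":
        Q=P[m]; k=(abs(Q[:,1]-.089)<.02); X=Q[k]
        for a in np.arange(.555,.67,.01):
            q=X[abs(X[:,0]-a)<.005]
            if len(q)>2: print(a.round(3),np.percentile(q[:,2],90).round(4),len(q))
E
python3 sp.py p4
```

```text
width 0.673682775570722 [2.9 1.  7.4]
scene 953 world [[0.586, 0.062, 0.147], [0.663, 0.116, 0.201]] boardX [-0.148 -0.066] boardZ [0.025 0.042 0.046]
0.585 0.1847 42
0.595 0.184 64
0.605 0.1824 62
0.615 0.1816 72
0.625 0.1794 61
0.635 0.1781 72
0.645 0.1761 66
0.655 0.1744 112
0.665 0.1683 137
top 195 world [[0.575, 0.062, 0.173], [0.603, 0.115, 0.191]] boardX [-0.159 -0.131] boardZ [0.036 0.043 0.046]
```

View pics/p4.png

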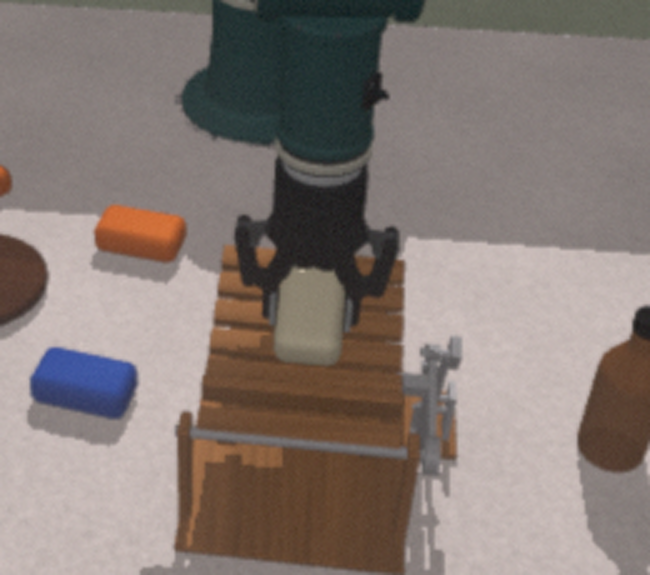

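The soap is held over the slats at (310,315), still about 0.07 rad off flat, so I go a bit lower.

Call:
step_arm(
  motion=[
    [4,0,0,0.1,0],
    [4,0,0,0.2,0],
    [4,0,0,0.3,0],
    [4,0,0,0.4,0],
    [4,0,0,0.4,0],
  ],
)

```text
time: 18.75
tool_pos: [0.613, 0.0903, 0.1417]
tcp_rot: [0.019, 3.131, 0.001]
wrist_force: [3.5, -1.0, 9.8]
width: 0.673
grip_force: 31.6
```

```bash
python3 sp.py p5
```

```text
width 0.6730173932858732 [ 3.5 -1.   9.8]
scene 957 world [[0.588, 0.062, 0.143], [0.663, 0.116, 0.184]] boardX [-0.145 -0.065] boardZ [0.022 0.039 0.042]
0.585 0.1835 32
0.595 0.1829 65
0.605 0.1804 70
0.615 0.1784 69
0.625 0.1763 70
0.635 0.1746 68
0.645 0.1721 74
0.655 0.1697 103
0.665 0.1644 131
top 187 world [[0.575, 0.062, 0.172], [0.601, 0.115, 0.23]] boardX [-0.162 -0.131] boardZ [0.035 0.041 0.046]
```

Slope of the soap's top is now 0.22, flat on the board. Open and rise.

Call:
step_arm(
  motion=[
    [5.9,0,0,0,0],
    [6.2,0,0,0,0],
    [6.6,0,0,0,0],
    [7.4,0,0,0,0],
    [7.4,0,0,0,0],
    [7.4,0,0,0,0],
    [7.4,0,0,-2,0],
    [7.4,0,0,-5,0],
    [7.4,0,0,-9,0],
    [7.4,0,0,-13,0],
    [7.4,3,0,-17,0],
    [7.4,6,0,-19,0],
    [7.4,10,0,-20,0],
    [7.4,14,0,-20,0],
    [7.4,18,0,-20,0],
    [7.4,18,0,-20,0],
  ],
)

```text
time: 20.45
tool_pos: [0.4244, 0.0925, 0.3371]
tcp_rot: [-0.018, -3.14, -0.0]
wrist_force: [-0.2, -0.5, -1.2]
width: 0.868
grip_force: 0.0
```

```bash
python3 sp.py p6; python3 sc.py s9 | tail -1
```

```text
width 0.8677958195955235 [-0.2 -0.5 -1.2]
scene 1068 world [[0.573, 0.062, 0.143], [0.664, 0.116, 0.185]] boardX [-0.16  -0.065] boardZ [0.021 0.039 0.042]
0.575 0.1856 40
0.585 0.1858 71
0.595 0.1834 63
0.605 0.1813 64
0.615 0.1798 71
0.625 0.1775 72
0.635 0.1745 71
0.645 0.1727 71
0.655 0.1704 98
0.665 0.1649 135
top 419 world [[0.593, 0.062, 0.165], [0.66, 0.115, 0.183]] boardX [-0.14  -0.072] boardZ [0.035 0.042 0.045]
plane 2006 [ 0.221 -0.006  0.975] tilt 0.222 [0.595 0.09  0.145]
```

View pics/p6.png

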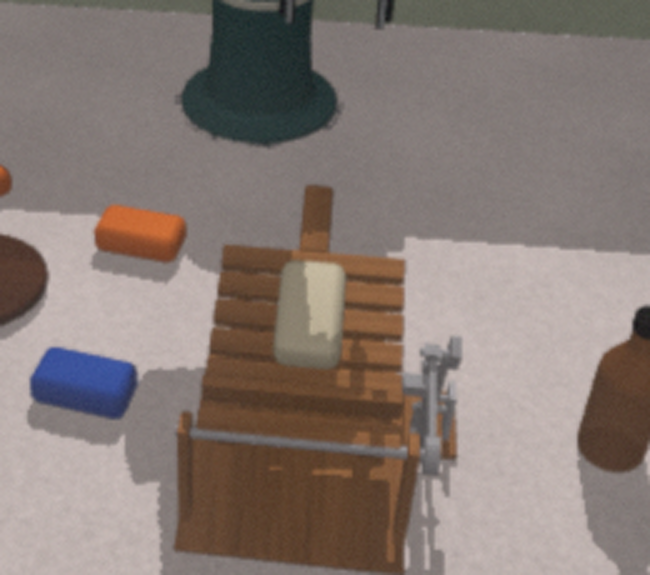

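The soap lies flat on the slats at (310,313), the board rests at 0.222 in the first notch, and the arm is clear. Handing in.

```bash
python3 -c "
from workcell import bot; print(bot.finish_job())"
```

```text
the job is handed in; nothing more can be done
None
```

I finished the task and handed it in at about 20 s: the board went over the top, down to level and back up to rest in its first notch at tilt 0.22, the cream soap lies flat on the slats, and the arm never went near the mug, bottle or brush.

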